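# Load a battery pack into a sprung cradle

## Robot

A 7-joint arm with a two-finger parallel gripper is mounted at the origin on the work surface. World frame = base frame: x ahead of the robot, y to its left, z up, the work surface at z = 0. Lengths are in mm, angles in rad, forces in N, time in s.
With the tool pointing down it reaches from about 400 to 875 mm from the base axis. Payload 4.4 kg.
Tool frame: the origin (TCP) lies at the very end of the fingers, on their centre line; the grasp point (between the pads) lies 19 mm behind it; z points along the fingers, y is the line along which they close (so a half turn about z gives the same grasp; the last joint's range is limited). The gripper opens to 85 mm and grips with 20 to 120 N. Pads are 22 mm wide; open, the fingers measure 114 mm over their backs; the gripper's body (76 mm by 85 mm) begins 54 mm behind the grasp point. The pads swing forward as they close: fully open they stand 13 mm farther back than shut.
Start: joints at [1.277, 0.628, 0.038, 1.517, -0.027, 0.996, -0.02], TCP at [146.82, -633.215, 231.313] pointing down, gripper open.
Joint ranges: [-3.06, 3.06], [-0.37, 2.12], [-1.25, 1.32], [0.18, 2.47], [-1.1, 4.24], [0.23, 1.98], [-2.94, 2.94]. Speed limits (rad/s): [2.57, 2.57, 3.14, 3.14, 3.14, 3.14, 3.14].

## Interface

Orientations are given as [roll, pitch, yaw] about the fixed x, y, z axes, in that order (R = Rz(yaw) Ry(pitch) Rx(roll)).
In Python, from cell import monitor, viewer, workorder gives the robot as it stands.
- The arm moves only by the tool arm_command, never from a script. Its argument "series" is one flat list of numbers, 5 for each row, row after row: the opening in per cent of the stroke, from 0 (shut) to 100 (fully open), then the shift along the tool's x, y, z in cm, then the turn about the tool's z in degrees. In form: [claw, x, y, z, roll, claw, x, y, z, roll, ...]. A call has exactly 5 rows; each row is the pose to reach, as a shift and turn from the pose commanded when the call began, along the tool's axes at that moment; what a row does not reach only later rows make up. A row lasts 1/12 s, in which the tool goes at most 41.7 mm and 7.16 degrees, less where a joint would pass 70% of its speed; a pose out of reach is approached as far as the arm can. A call with a gripper value outside its range is refused whole. The fingers move at their own pace and stop on an object; the grip force is fixed at half the most. Time passes only in rows, so rows that repeat a pose let the fingers close, or fill a call up. It gives the time, the measured TCP pose, the force, the opening and the grip force at its end, in the units of the state.
- monitor.read_state(): the state, without advancing time (a new reading comes with each control period).
- viewer.get_image(name): name is "scene" or "top"; returns (picture, depth): 400x640x3 uint8, red, green, blue; 400x640 float32, mm along the optical axis (not along the pixel's ray), 0 where there is no reading.
- viewer.camera_model(name): a dict with "mtx" (3x3 intrinsics, pixels), "dist_coeffs" ([k1, k2, p1, p2, k3] as OpenCV has them; the pictures are not rectified), "R" (3x3) and "t" (3): a world point X has camera coordinates R X + t. Camera axes: x right, y down, z forward; pixel columns grow to the right and rows downward; lengths in mm; the calibration is good to about 2 mm. A picture is of the moment at which its call begins. camera_model takes no time and is no camera call.
- workorder.finish_job(): hands the job in; it is judged then, once.
The state is a dict: "clock": time; "qpos": joint angles; "qd": joint speeds; "tau": joint torques, N m; "eef_pos": TCP position; "tool_rot": TCP orientation; "force": force on the tool from outside, world axes, zero at the start; "torque": the same for the moment, N m; "width": finger opening in mm; "gripper_force": force on a finger pad.
Only numpy, scipy, OpenCV 4.12 (cv2) and the standard library are available. Lean on these libraries where they do the work, as an engineer would, in place of code of your own. Each camera call takes 0.05 s, during which the arm holds its last target. There are 200 camera calls.

## Task

Load the long battery pack into the spring-loaded cradle on the bench: push the tall sprung jaw back with the end of the pack until the pack fits behind the low fixed stop, lower it flat onto the cradle's base and let go, so that the jaw clamps it lengthwise against the stop, straight and in the middle of the cradle's width. Leave the short pack alone where it lies.

Things in the scene. Friction and masses are not known exactly. Their poses are not given: they have to be found in the camera images.
- long_pack: the longer of two black battery packs with a grey label patch on top: a block 90 mm long (its x axis), 40 mm wide (y), 34 mm tall (z), 0.14 to 0.26 kg. Origin at the centre of its underside. It starts lying flat on the bench, label up; grip it across its 40 mm width. Either end may face the jaw.
- short_pack: the shorter black battery pack of the same make, which stays where it is: 55 mm long (x), 40 mm wide (y), 34 mm tall (z); origin at the centre of its underside. Too short for the cradle.
- cradle: x runs along it from stop to jaw, y across, z up; origin on the bench under the stop's inner face, mid-width. In mm: aluminium base x -12 to 196, y -33 to 33, top z 12, sides open; low dark stop x -12 to 0, y -25 to 25, top z 24; grey spring housing from x 138, top z 50. A pack whose underside is at z 27 to 38 clears the stop yet meets the jaw. Loaded long pack: origin x 45, y 0, z 12.
- jaw (a joint): Sprung grey jaw on the cradle, a block 14 mm thick, 50 mm wide (y), top at z 52 mm; its face is at cradle x 70 mm at rest, so the gap is 70 mm. Value: how far it is pressed back along the cradle's +x, in m: 0 at rest, 0.020 with the long pack clamped, 0.050 at its end stop. The spring returns it at once: 5 N at 0, 7 N at 0.020, 11 N at 0.050; its grip holds up a pack let go above the base.
There are look-alikes about, which are no part of the job. What is shaped like the long_pack but orange or yellow is not meant.

How it is judged (in metres and radians):
On the way:
1. the sprung jaw is pushed back with the pack (value of joint jaw above 0.012 m and contact force between long_pack and cradle above 1 N), for 0.1 s.
At the end, for the whole second after the job is handed in: Long pack at rest, label up, flat (6 degrees) on the base plate (4 mm below to 7 above), clamped between stop and jaw (x 45 mm within 7, joint 14 to 27 mm), within 13 mm of the middle line and 10 degrees of the cradle's direction; short pack within 30 mm of its start (x of long_pack in the frame of cradle between 0.038 and 0.052 m and y of long_pack in the frame of cradle between -0.013 and 0.013 m and z of long_pack in the frame of cradle between 0.008 and 0.019 m and angle between long_pack's own z axis and vertical below 0.1 rad and angle between the x axis of long_pack and the x axis of cradle, either way round below 0.175 rad and value of joint jaw between 0.014 and 0.027 m and linear speed of long_pack below 0.01 m/s and distance of short_pack from where it was at the start of the episode below 0.03 m); the robot touches nothing.
It fails at once if the short pack is moved by more than 30 mm (distance of short_pack from where it was at the start of the episode above 0.03 m).
It also fails if it takes over 38 s, if anything falls off the work surface, if the arm or the gripper's body presses on something with over 40 N, if the wrist force passes 120 N, or if a joint passes its speed limit or range.

## Working session

There is one attempt and no reset: what is moved stays moved. The work goes in short steps, Python scripts to look and compute and a tool call to move; the robot and the scene stay as the last step left them, time stands still between calls to the robot, and variables do not carry over. Pictures are saved under pics/ and viewed, at most 10 in all, crops included, and the job is handed in when it is done.

Besides the shell and the picture viewer there is one more tool, called after "Emit:" as name(argument=value, ...) on one line, values as JSON. arm_command: Moves the arm, as the interface text tells. Its arguments: {"type":"object","properties":{"series":{"type":"array","items":{"type":"number"}}},"required":["series"]}

```bash
mkdir -p pics; ls; cat > h.py <<'E'
import numpy as np,cv2
from cell import monitor,viewer,workorder
def shot(n,f):
    p,d=viewer.get_image(n); cv2.imwrite(f,p[:,:,::-1]); np.save(f'{n}_d.npy',d); np.save(f'{n}.npy',p); return p,d
def ray(n,uv,z):
    c=viewer.camera_model(n);K=np.array(c['mtx'],float);D=np.array(c['dist_coeffs'],float);R=np.array(c['R']);t=np.array(c['t']).ravel()
    q=cv2.undistortPoints(np.array(uv,np.float64).reshape(-1,1,2),K,D).reshape(-1,2)
    d=np.c_[q,np.ones(len(q))]@R; o=-R.T@t
    return o+d*((z-o[2])/d[:,2])[:,None]
def pts(n,d):
    c=viewer.camera_model(n);K=np.array(c['mtx'],float);D=np.array(c['dist_coeffs'],float);R=np.array(c['R']);t=np.array(c['t']).ravel()
    h,w=d.shape;uv=np.stack(np.meshgrid(np.arange(w),np.arange(h)),-1).reshape(-1,1,2).astype(float)
    q=cv2.undistortPoints(uv,K,D).reshape(-1,2);P=np.c_[q,np.ones(len(q))]*d.reshape(-1,1)
    return ((P-t)@R).reshape(h,w,3)
E
python3 - <<'E'
from h import *
for n in('scene','top'):shot(n,f'pics/{n}1.png'); c=viewer.camera_model(n); print(-np.array(c['R']).T@np.array(c['t']).ravel(), np.array(c['R'])[2])
print(monitor.read_state())
E
```

```text
pics
[913.14754471 401.1245954  689.67711133] [-0.34770096 -0.58179855 -0.73526491]
[ 521.85701389 -115.38652603  907.61792531] [ 0.08146196  0.00504472 -0.99666368]
{'clock': 0.1, 'qpos': array([ 1.2771875 ,  0.6292839 ,  0.03845145,  1.5182151 , -0.02698694,
        0.99628421, -0.01999056]), 'qd': array([ 0.00150597, -0.00238516,  0.0010701 , -0.00277105,  0.00033229,
        0.00055074, -0.000571  ]), 'tau': array([ 2.81938999e-03, -5.64529824e+01,  1.22990303e+00, -1.93972528e+01,
        1.11767859e-02,  5.44127353e-03,  3.34893423e-05]), 'eef_pos': array([ 146.70242584, -632.68612367,  230.47846158]), 'tool_rot': array([-3.13992058e+00,  3.19801116e-05,  2.27821185e-01]), 'force': array([-0.1083829 , -0.08696022,  1.21612789]), 'torque': array([ 0.03421001, -0.01270898,  0.05530068]), 'gripper_force': 0.0, 'width': 85.27092846539965}
```

View pics/top1.png

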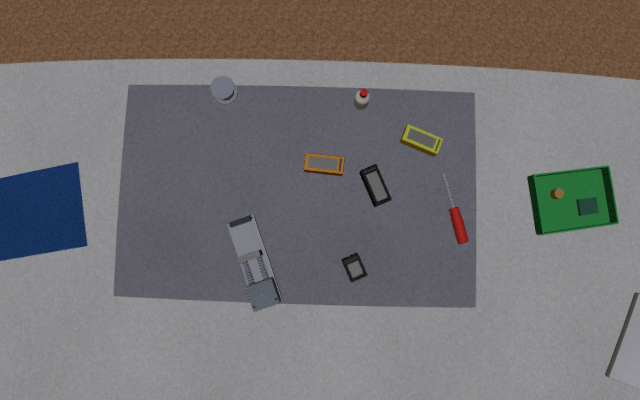

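View pics/scene1.png

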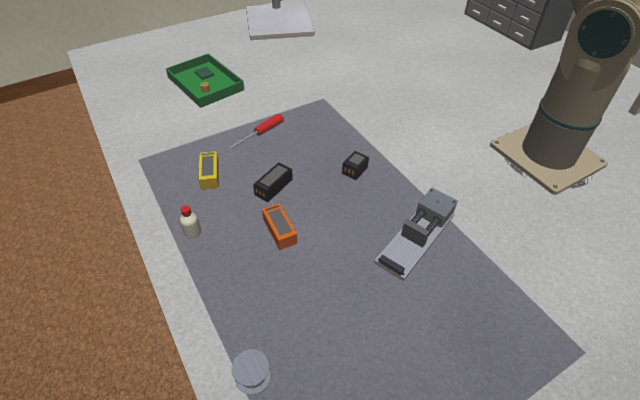

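The top view shows the long pack at about (376,185), the short pack at (354,267), and the cradle running from its stop at (241,222) to its housing at (263,295). The orange and yellow blocks are decoys. Next I'll measure these.

```bash
python3 - <<'E'
from h import *
p=np.load('top.npy').astype(int);d=np.load('top_d.npy');X=pts('top',d)
hsv=cv2.cvtColor(p.astype(np.uint8),cv2.COLOR_RGB2HSV)
def win(u,v,r): 
    m=np.zeros(d.shape,bool); m[v-r:v+r,u-r:u+r]=1; return m
# packs: by height from depth
for nm,(u,v,r) in dict(long=(376,185,28),short=(354,267,22)).items():
    w=win(u,v,r); m=w&(X[...,2]>24)&(d>0)
    print(nm,'z',np.percentile(X[m][:,2],[5,50,95]), 'bench z',np.median(X[w&~m][:,2]))
    q=X[m][:,:2].astype(np.float32); r_=cv2.minAreaRect(q); print(r_, m.sum())
    # colour: dark outline -> ray at z=34
    dk=(w&(p.max(2)<60)).astype(np.uint8); c=max(cv2.findContours(dk,0,2)[0],key=cv2.contourArea)
    q=ray('top',c.reshape(-1,2),34)[:,:2].astype(np.float32); print(' dark',cv2.minAreaRect(q))
w=win(255,262,55)
for lo,hi in((8,16),(19,28),(42,60)):
    m=(w&(X[...,2]>lo)&(X[...,2]<hi)&(d>0)).astype(np.uint8)
    n,l,s,_=cv2.connectedComponentsWithStats(m)
    for i in range(1,n):
        if s[i,4]>25:
            q=X[l==i]; r_=cv2.minAreaRect(q[:,:2].astype(np.float32)); print(lo,hi,s[i],np.median(q[:,2]),r_,cv2.boxPoints(r_).round().tolist())
b=cv2.resize(p[205:320,200:400].astype(np.uint8)[:,:,::-1],None,fx=4,fy=4,interpolation=2);cv2.imwrite('pics/c1.png',b)
E
```

```text
long z [30.93697199 34.03020632 36.53904469] bench z 0.7158128034067156
((639.2894287109375, -234.02423095703125), (90.194580078125, 40.975467681884766), 25.109399795532227) 709
 dark ((638.142822265625, -230.7366943359375), (90.45079040527344, 44.34682083129883), 23.881135940551758)
short z [31.32240569 34.20727801 36.94667588] bench z 0.637188746417199
((451.1557922363281, -188.48373413085938), (54.4323844909668, 40.08445739746094), 24.982463836669922) 434
 dark ((452.3251647949219, -187.36849975585938), (56.757076263427734, 39.46544647216797), 24.66678237915039)
8 16 [ 226  215   56   85 1099] 12.49985296720282 ((457.30010986328125, 41.90895080566406), (205.39236450195312, 67.99718475341797), 21.154325485229492) [[349.0, 37.0], [374.0, -27.0], [565.0, 47.0], [541.0, 111.0]]
8 16 [246 258  17  24 222] 12.580313067556322 ((437.75738525390625, 38.29877471923828), (52.36365509033203, 25.100204467773438), 22.728593826293945) [[409.0, 40.0], [418.0, 17.0], [467.0, 37.0], [457.0, 60.0]]
8 16 [240 262   9  24  63] 12.423903657768669 ((428.9600524902344, 62.446205139160156), (55.20490264892578, 7.433035850524902), 20.955556869506836) [[402.0, 56.0], [405.0, 49.0], [456.0, 69.0], [453.0, 76.0]]
19 28 [228 216  23  12 124] 24.496356598701233 ((547.9820556640625, 76.67813873291016), (12.359162330627441, 51.554134368896484), 21.474428176879883) [[533.0, 98.0], [552.0, 50.0], [563.0, 55.0], [544.0, 103.0]]
42 60 [237 250  24  13 142] 52.314080240227966 ((470.4758605957031, 46.34018325805664), (13.243182182312012, 49.55388641357422), 20.083202362060547) [[456.0, 67.0], [473.0, 21.0], [485.0, 25.0], [468.0, 72.0]]
42 60 [246 278  34  34 755] 50.21358761047382 ((387.9351806640625, 14.09970474243164), (61.22998046875, 61.45423889160156), 20.666292190551758) [[348.0, 32.0], [370.0, -25.0], [427.0, -4.0], [406.0, 54.0]]
```

View pics/c1.png

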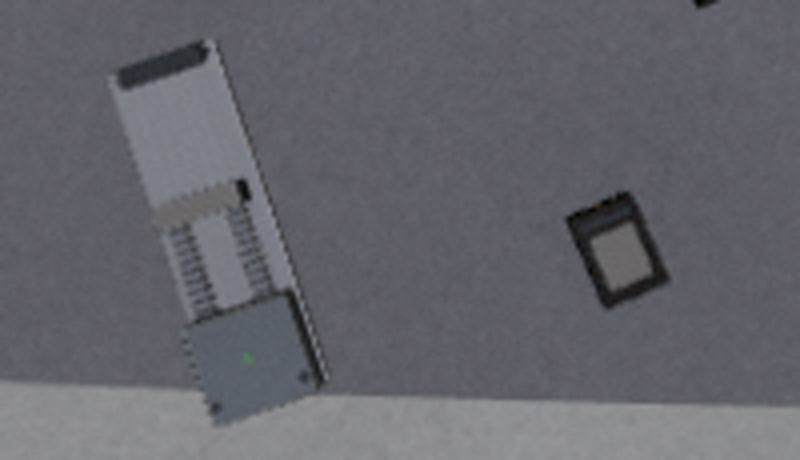

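The crop shows the stop at the cradle's upper-left end and the jaw mid-way, at about (250,255) in the full picture. The fit gives:

| Item | Position (mm) | Direction |
|---|---|---|
| Cradle origin | about (542.4, 74.5) | +x towards −158.7° |
| Loaded pack centre | about (500.5, 58.2) | |
| Long pack | (639.3, −234) | axis 25° |

Now I move over the pack.

Emit:
arm_command(series=[100, 3.6, -1.75, 0, 0, 100, 7.2, -3.5, 0, 0, 100, 10.8, -5.25, 0, 0, 100, 14.4, -7, 0, 0, 100, 18, -8.75, 0, 0])

```text
clock: 0.52
eef_pos: [303.4, -505.7, 230.9]
tool_rot: [-3.141, 0.0, 0.227]
force: [1.0, 0.5, 1.1]
width: 85.4
gripper_force: 0.0
```

Emit:
arm_command(series=[100, 3.6, -1.75, 0, 0, 100, 7.2, -3.5, 0, 0, 100, 10.8, -5.25, 0, 0, 100, 14.4, -7, 0, 0, 100, 18, -8.75, 0, 0])

```text
clock: 0.93
eef_pos: [459.1, -379.8, 231.0]
tool_rot: [-3.141, 0.001, 0.228]
force: [0.1, -1.1, -0.6]
width: 85.7
gripper_force: 0.0
```

Emit:
arm_command(series=[100, 3.6, -1.75, 0, -3, 100, 7.2, -3.5, 0, -6, 100, 10.8, -5.25, 0, -9, 100, 14.4, -7, 0, -12, 100, 18, -8.75, 0, -12])

```text
clock: 1.35
eef_pos: [614.6, -254.0, 230.9]
tool_rot: [-3.141, 0.001, 0.439]
force: [-0.0, -0.5, 0.0]
width: 85.3
gripper_force: 0.0
```

Emit:
arm_command(series=[100, 3.1, -0.8, 2, 0, 100, 3.1, -0.8, 6, 0, 100, 3.1, -0.8, 10, 0, 100, 3.1, -0.8, 14, 0, 100, 3.1, -0.8, 16.5, 0])

```text
clock: 1.77
eef_pos: [635.6, -234.0, 61.5]
tool_rot: [-3.137, 0.005, 0.438]
force: [0.2, 0.0, -1.3]
width: 85.6
gripper_force: 0.0
```

Emit:
arm_command(series=[100, 0, 0, 1.5, 0, 100, 0, 0, 3, 0, 100, 0, 0, 4.5, 0, 100, 0, 0, 5.3, 0, 100, 0, 0, 5.9, 0])

```text
clock: 2.18
eef_pos: [638.1, -235.2, 6.4]
tool_rot: [-3.141, 0.0, 0.437]
force: [-0.7, 0.7, 0.7]
width: 85.2
gripper_force: 0.0
```

```bash
python3 - <<'E'
from h import *
print(monitor.read_state()['eef_pos'],monitor.read_state()['force'])
p,_=shot('scene','pics/s2.png')
b=cv2.resize(p[110:260,180:380][:,:,::-1],None,fx=4,fy=4);cv2.imwrite('pics/c2.png',b)
E
```

```text
[ 638.12423826 -235.1539856     6.43318826] [-0.69867222  0.68914451  0.6689878 ]
```

View pics/c2.png

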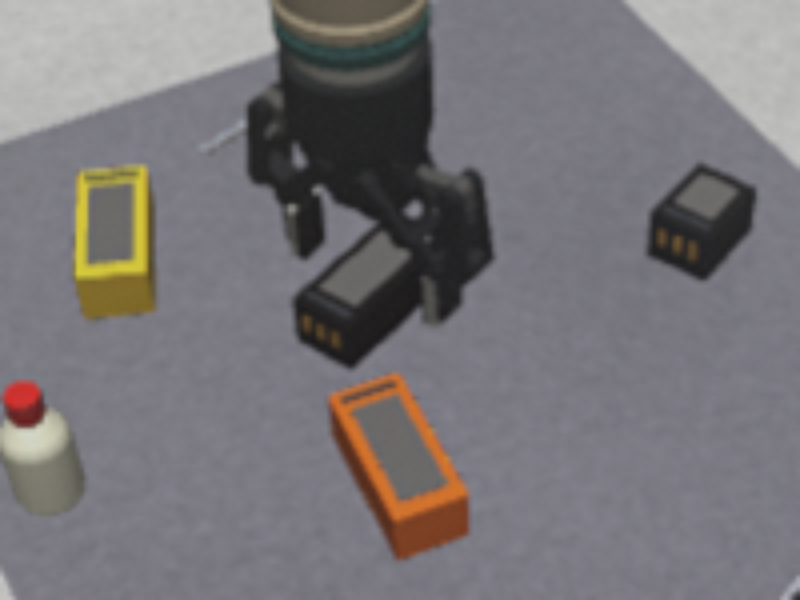

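The fingers straddle the long pack, seen around crop (360,290), with clear space on both sides. I close on it.

Emit:
arm_command(series=[0, 0, 0, 0, 0, 0, 0, 0, 0, 0, 0, 0, 0, 0, 0, 0, 0, 0, 0, 0, 0, 0, 0, 0, 0])

```text
clock: 2.65
eef_pos: [639.2, -235.5, 8.6]
tool_rot: [3.14, -0.002, 0.437]
force: [-0.5, 0.8, 4.7]
width: 39.1
gripper_force: 63.1
```

Emit:
arm_command(series=[0, 0, 0, 0, 0, 0, 0, 0, 0, 0, 0, 0, 0, 0, 0, 0, 0, 0, 0, 0, 0, 0, 0, 0, 0])

```text
clock: 3.07
eef_pos: [639.2, -235.4, 8.6]
tool_rot: [3.14, -0.002, 0.437]
force: [-1.3, 0.4, 5.4]
width: 39.2
gripper_force: 63.1
```

Emit:
arm_command(series=[0, 0, 0, -2, 0, 0, 0, 0, -5, 0, 0, 0, 0, -8, 0, 0, 0, -2, -10, 1, 0, 0.5, -5, -10, 2])

```text
clock: 3.48
eef_pos: [624.2, -193.5, 112.1]
tool_rot: [3.132, -0.006, 0.395]
force: [0.8, -0.0, -2.8]
width: 39.2
gripper_force: 62.4
```

Emit:
arm_command(series=[0, 0.5, -3.8, 0, 1, 0, 1, -7.6, 0, 1.7, 0, 1.5, -11.4, 0, 1.7, 0, 2, -15.2, 0, 1.7, 0, 2.3, -19, 0, 1.7])

```text
clock: 3.9
eef_pos: [567.7, -2.1, 107.2]
tool_rot: [-3.141, -0.0, 0.373]
force: [1.2, -0.3, -2.3]
width: 38.8
gripper_force: 62.3
```

```bash
python3 - <<'E'
from h import *
s=monitor.read_state();print(s['eef_pos'],s['tool_rot'],s['force'],s['qpos'])
E
```

```text
[567.68162081  -2.13267207 107.21363069] [-3.14136855e+00 -1.96984549e-04  3.72615480e-01] [ 1.19345588 -0.25805058 -2.29860189] [-0.06138816  0.67758868  0.02460858  1.86218888 -0.0277298   0.60202882
 -1.21754057]
```

Emit:
arm_command(series=[0, -0.2, -2.5, 0, 0, 0, -0.5, -5.5, 0, 0, 0, -0.8, -8.1, 0, 0, 0, -0.8, -8.1, 1.5, 0, 0, -0.8, -8.1, 3, 0])

```text
clock: 4.32
eef_pos: [531.1, 71.4, 77.7]
tool_rot: [-3.141, -0.002, 0.377]
force: [0.2, -0.5, -2.9]
width: 39.1
gripper_force: 62.2
```

Emit:
arm_command(series=[0, 0, 0, 0.5, 0, 0, 0, 0, 0.5, 0, 0, 0, 0, 0.5, 0, 0, 0, 0, 0.5, 0, 0, 0, 0, 0.5, 0])

```text
clock: 4.73
eef_pos: [532.1, 68.3, 73.0]
tool_rot: [3.141, -0.001, 0.372]
force: [-0.9, 0.3, -2.2]
width: 38.9
gripper_force: 62.1
```

```bash
python3 - <<'E'
from h import *
s=monitor.read_state();print(s['eef_pos'],s['tool_rot'],s['force'])
p,d=shot('scene','pics/s3.png');shot('top','pics/t3.png')
b=cv2.resize(p[140:290,340:500][:,:,::-1],None,fx=4,fy=4);cv2.imwrite('pics/c3.png',b)
E
```

```text
[532.14698936  68.27737951  72.99742471] [ 3.14123309e+00 -1.32746735e-03  3.71866265e-01] [-0.89457454  0.3449132  -2.24357071]
```

View pics/c3.png

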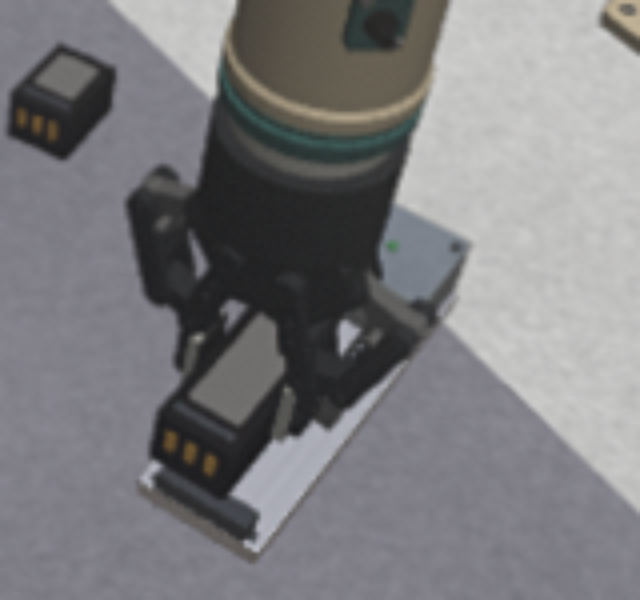

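The pack hangs level above the stop, its contact end at about full-picture (388,248). I'll measure it in the cradle frame from depth.

```bash
cat >> h.py <<'E'
O=np.array([542.4,74.5]);a=np.radians(-158.7);ex=np.array([np.cos(a),np.sin(a)]);ey=np.array([-ex[1],ex[0]])
def cr(X): return np.stack([(X[...,:2]-O)@ex,(X[...,:2]-O)@ey,X[...,2]],-1)
E
python3 - <<'E'
from h import *
print('tcp',cr(monitor.read_state()['eef_pos']))
d=np.load('scene_d.npy');p=np.load('scene.npy').astype(int);C=cr(pts('scene',d))
m=np.zeros(d.shape,bool);m[215:265,375:415]=1
hsv=cv2.cvtColor(p.astype(np.uint8),cv2.COLOR_RGB2HSV)
br=m&(hsv[...,1]>100)&(hsv[...,2]>60); print('contacts',C[br].mean(0),br.sum())
for u,v in [(388,246),(386,252),(397,258),(393,254),(395,243),(400,235),(404,227),(383,240),(402,247)]: print(u,v,C[v,u].round(1),p[v,u])
# top camera stop in scene check
s=m&(C[...,2]>60)&(C[...,0]<-20); print('end face x pct',np.percentile(C[s][:,0],[5,25,50,75]),'y',np.percentile(C[s][:,1],[2,50,98]),'z',np.percentile(C[s][:,2],[2,50,98]))
E
```

```text
tcp [11.91137736  1.89960261 72.88896548]
contacts [-34.72472463   2.70247428  85.3153556 ] 39
388 246 [-31.4   4.9  99.1] [39 38 40]
386 252 [-34.4   4.9  85.2] [91 71 45]
397 258 [-34.3 -17.   86.4] [33 32 34]
393 254 [-36.   -8.9  92.8] [87 70 46]
395 243 [-464.1 -169.6  689.7] [109 107 106]
400 235 [  1.6   1.  100. ] [111 110 109]
404 227 [22.3  5.  99.3] [112 111 109]
383 240 [-26.   18.5  99.5] [41 41 44]
402 247 [-16.8 -14.5  97.2] [40 40 41]
end face x pct [-35.75452682 -34.71510805 -33.76887255 -28.68949253] y [-17.61004741   0.53401387  21.62483119] z [ 67.50489069  92.46292756 101.14151228]
```

Emit:
arm_command(series=[0, 0, -0.2, 1, 0, 0, 0, -0.2, 2, 0, 0, 0, -0.2, 3, 0, 0, 0, -0.2, 3.4, 0, 0, 0, -0.2, 3.4, 0])

```text
clock: 5.25
eef_pos: [529.5, 70.2, 36.6]
tool_rot: [-3.141, 0.003, 0.373]
force: [1.0, 0.4, -2.2]
width: 39.1
gripper_force: 62.2
```

Emit:
arm_command(series=[0, -0.6, 0, 0, 0, 0, -1.2, 0, 0, 0, 0, -1.6, 0, 0, 0, 0, -2, 0, 0, 0, 0, -2.4, 0, 0, 0])

```text
clock: 5.67
eef_pos: [511.1, 62.6, 39.2]
tool_rot: [3.141, -0.007, 0.373]
force: [4.6, 2.8, -4.8]
width: 38.7
gripper_force: 62.0
```

Emit:
arm_command(series=[0, -0.4, 0, 0, 0, 0, -0.8, 0, 0, 0, 0, -1.2, 0, 0, 0, 0, -1.5, 0, 0, 0, 0, -1.5, 0, 0, 0])

```text
clock: 6.08
eef_pos: [497.8, 57.4, 39.3]
tool_rot: [3.141, -0.008, 0.373]
force: [6.8, 3.7, -5.4]
width: 38.7
gripper_force: 61.8
```

```bash
python3 - <<'E'
from h import *
s=monitor.read_state();print('tcp',cr(s['eef_pos']),s['force'][:2]@ex,s['tool_rot'])
p,d=shot('scene','pics/s4.png');shot('top','pics/t4.png')
C=cr(pts('scene',d));m=np.zeros(d.shape,bool);m[190:285,365:440]=1
hsv=cv2.cvtColor(p,cv2.COLOR_RGB2HSV)
br=m&(hsv[...,1]>100)&(hsv[...,2]>60); print('contacts',C[br].mean(0),br.sum())
t=m&(abs(C[...,2]-65)<3); print('top x min',np.percentile(C[t][:,0],[1,3,5]),'z',np.median(C[t][:,2]))
b=cv2.resize(p[160:290,340:480][:,:,::-1],None,fx=4,fy=4);cv2.imwrite('pics/c4.png',b)
E
```

```text
tcp [47.74315605 -0.27172106 39.34894356] -7.677307356300894 [ 3.14061743 -0.0081107   0.37261226]
contacts [ 1.22854769  0.50180691 51.75291209] 37
top x min [1.27349469 2.0695158  3.26829552] z 65.36162557336237
```

View pics/c4.png

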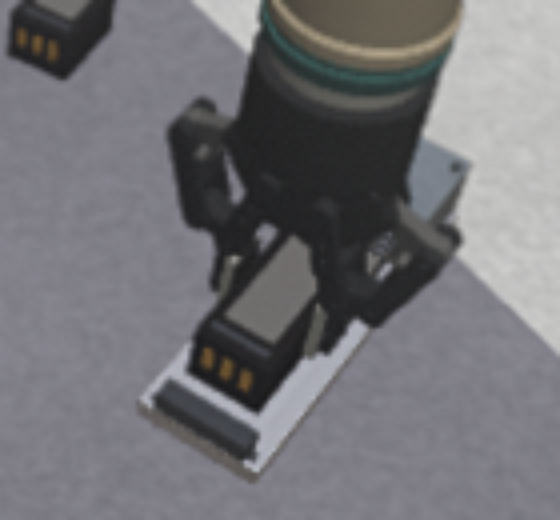

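The jaw is being pushed back and carries about 7.7 N. The pack's rear end is only 1.3 mm past the stop face, so I push 4 mm more and then lower.

Emit:
arm_command(series=[0, -0.2, 0, 0, 0, 0, -0.4, 0, 0, 0, 0, -0.4, 0, 0, 0, 0, -0.4, 0, 0.4, 0, 0, -0.4, 0, 0.8, 0])

```text
clock: 6.6
eef_pos: [496.0, 56.4, 32.0]
tool_rot: [3.14, -0.011, 0.373]
force: [6.2, 2.8, 1.4]
width: 39.2
gripper_force: 62.6
```

Emit:
arm_command(series=[0, 0, 0, 0.3, 0, 0, 0, 0, 0.6, 0, 0, 0, 0, 0.9, 0, 0, 0, 0, 1.1, 0, 0, 0, 0, 1.1, 0])

```text
clock: 7.02
eef_pos: [495.8, 56.3, 20.8]
tool_rot: [3.14, -0.011, 0.373]
force: [7.2, 3.0, 0.6]
width: 39.3
gripper_force: 62.7
```

```bash
cat > m.py <<'E'
from h import *
s=monitor.read_state();print('tcp',cr(s['eef_pos']),s['force'][:2]@ex,s['force'],s['tool_rot'])
p,d=shot('scene','pics/s5.png')
C=cr(pts('scene',d));m=np.zeros(d.shape,bool);m[190:285,365:440]=1
hsv=cv2.cvtColor(p,cv2.COLOR_RGB2HSV)
br=m&(hsv[...,1]>100)&(hsv[...,2]>60); print('contacts',C[br].mean(0),br.sum())
t=m&(C[...,2]>38)&(C[...,2]<60)&(C[...,0]<22)&(C[...,0]>-3)&(abs(C[...,1])<18); q=C[t]; print('z pct',np.percentile(q[:,2],[50,80,95]))
E
python3 m.py
```

```text
tcp [5.00405260e+01 4.55894658e-02 2.08422287e+01] -7.745704051136241 [7.15703451 2.96642568 0.62009844] [ 3.140027   -0.01055467  0.3728379 ]
contacts [ 3.38715265  0.74076321 33.25640486] 34
z pct [46.50405712 47.60608092 48.50636631]
```

Emit:
arm_command(series=[0, 0, 0, 0.1, 0, 0, 0, 0, 0.2, 0, 0, 0.1, 0, 0.2, 0, 0, 0.25, 0, 0.2, 0, 0, 0.4, 0, 0.2, 0])

```text
clock: 7.48
eef_pos: [495.9, 56.3, 20.5]
tool_rot: [3.141, -0.004, 0.372]
force: [-3.2, -1.2, 28.6]
width: 39.1
gripper_force: 66.1
```

```bash
python3 m.py
```

```text
tcp [4.99785019e+01 4.89812122e-02 2.04899903e+01] 3.4399344409846857 [-3.22692766 -1.19320793 28.57198499] [ 3.14073548 -0.00389211  0.37227863]
contacts [ 3.24587884 -0.2204419  32.81536849] 30
z pct [45.9477439  47.16412637 48.10702134]
```

The pack is seated on the base with 28 N upward. I ease off, let the spring take it to the stop, and open.

Emit:
arm_command(series=[0, 0, 0, -0.1, 0, 0, 0, 0, -0.15, 0, 0, 0.1, 0, -0.15, 0, 0, 0.1, 0, -0.15, 0, 0, 0.1, 0, -0.15, 0])

```text
clock: 7.95
eef_pos: [498.7, 57.4, 20.6]
tool_rot: [3.14, -0.007, 0.373]
force: [4.7, 2.9, 8.3]
width: 39.0
gripper_force: 63.6
```

```bash
python3 m.py
```

```text
tcp [46.91949685  0.08638311 20.56155732] -5.399260211667046 [4.66231695 2.90548336 8.30752861] [ 3.14032861 -0.00719567  0.37257405]
contacts [ 0.42386278  0.19281746 33.69467364] 35
z pct [46.03691971 47.14702086 48.31697757]
```

Emit:
arm_command(series=[40, 0, 0, 0, 0, 70, 0, 0, 0, 0, 100, 0, 0, 0, 0, 100, 0, 0, 0, 0, 100, 0, 0, 0, 0])

```text
clock: 8.42
eef_pos: [494.4, 56.2, 18.7]
tool_rot: [-3.141, 0.002, 0.372]
force: [-0.1, 0.4, 0.5]
width: 83.8
gripper_force: 0.0
```

Emit:
arm_command(series=[100, 0, 0, -0.5, 0, 100, 0, 0, -2, 0, 100, 0, 0, -5, 0, 100, 0, 0, -9, 0, 100, 0, 0, -13, 0])

```text
clock: 8.83
eef_pos: [494.0, 56.3, 149.8]
tool_rot: [-3.141, 0.003, 0.372]
force: [1.8, 0.3, -0.3]
width: 85.5
gripper_force: 0.0
```

Emit:
arm_command(series=[100, 0, 3, -2, 0, 100, 0, 7, -4, 0, 100, 0, 11, -4, 0, 100, 0, 15, -4, 0, 100, 0, 19, -4, 0])

```text
clock: 9.25
eef_pos: [564.7, -122.4, 189.9]
tool_rot: [3.141, -0.001, 0.373]
force: [0.9, 0.4, 0.2]
width: 85.9
gripper_force: 0.0
```

```bash
python3 - <<'E'
from h import *
p,d=shot('top','pics/t6.png');C=cr(pts('top',d));m=np.zeros(d.shape,bool);m[200:320,210:300]=1
for lo,hi,x0,x1 in((41,49.5,-5,110),(48,58,60,115)):
    s=m&(C[...,2]>lo)&(C[...,2]<hi)&(C[...,0]>x0)&(C[...,0]<x1)&(abs(C[...,1])<35); q=C[s]
    print(s.sum(),np.median(q[:,2]),cv2.minAreaRect(q[:,:2].astype(np.float32)))
p2,_=shot('scene','pics/s6.png')
b=np.hstack([cv2.resize(i[:,:,::-1],(400,400)) for i in (p[200:320,200:320],p2[160:290,350:480])]);cv2.imwrite('pics/c6.png',b)
E
```

```text
714 46.66551117525414 ((48.565032958984375, -1.0966053009033203), (41.49534225463867, 96.77568054199219), 89.3182144165039)
148 51.46582001462889 ((81.64491271972656, -3.381725311279297), (42.63897705078125, 41.779720306396484), 88.91416931152344)
```

View pics/c6.png

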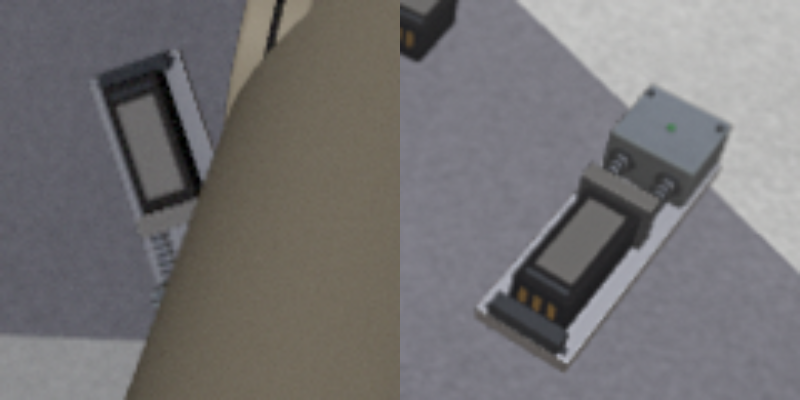

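Both views show the pack flat behind the stop, held by the jaw, centred to about 1 mm with its top at z ≈ 46.5 and its angle within 1°. I hand in.

Emit:
arm_command(series=[100, 0, 0, 0, 0, 100, 0, 0, 0, 0, 100, 0, 0, 0, 0, 100, 0, 0, 0, 0, 100, 0, 0, 0, 0])

```text
clock: 9.77
eef_pos: [564.4, -118.8, 188.9]
tool_rot: [-3.141, 0.0, 0.375]
force: [-0.5, -0.4, -0.5]
width: 85.1
gripper_force: 0.0
```

```bash
python3 -c "
from cell import workorder
print(workorder.finish_job())"
```

```text
the job is handed in; nothing more can be done
None
```

The long pack is clamped between the stop and the jaw, flat and about 1 mm off the cradle's middle line by the final camera check; the short pack was left alone, and I handed the job in at about 10 s (no verdict came back).

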